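# Fetch the trophy cup from behind the finishing supplies

## Robot

A 6-joint arm with a two-finger parallel gripper is mounted at the origin on the work surface. World frame = base frame: x ahead of the robot, y to its left, z up, the work surface at z = 0. Lengths are in m, angles in rad, forces in N, time in s.
With the tool pointing down it reaches from about 0.35 to 0.775 m from the base axis. Payload 5.5 kg.
Tool frame: the origin (TCP) lies between the finger pads; the fingertips stand 17 mm ahead of it and the grasp point (between the pads) lies 2 mm behind it (env.finger_overhang is the distance from the TCP to the fingertips, in m); z points along the fingers, y is the line along which they close (so a half turn about z gives the same grasp; the last joint's range is limited). The gripper opens to 85 mm and grips with 20 to 120 N. Pads are 22 mm wide; open, the fingers measure 114 mm over their backs; the gripper's body (76 mm by 85 mm) begins 54 mm behind the grasp point. The pads swing forward as they close: fully open they stand 13 mm farther back than shut.
Start: joints at [0.963, 0.313, 0.046, 1.304, 0, 1.431], TCP at [0.259, 0.513, 0.248] pointing down, gripper open.
Joint ranges: [-2.76, 2.76], [-0.86, 1.69], [-1.03, 1.26], [-2.2, 2.34], [-1.47, 1.5], [-3.14, 3.14]. Speed limits (rad/s): [2.57, 2.57, 3.14, 3.14, 3.14, 3.14].

## Interface

Orientations are given as a unit quaternion [w, x, y, z].
In Python, from workcell import env gives the robot as it stands. The module is installed in compiled form; this text tells all that it offers.
- The arm moves only by the shell command python3 -m pendant 'ROWS' [FORCE]. ROWS is JSON, a list of rows, each a list of 5 numbers: the gripper's target within -1 to 1 (fully open at 1, half-way at 0, shut at -1), then the shift along the tool's x, y, z in m, then the turn about the tool's z in rad. A call has 1 to 8 rows; each row shifts and turns the commanded pose from where the row before left it, along the tool's axes as they then stand; what a row does not reach is not made up. A row lasts 1/8 s, in which the tool goes at most 62.5 mm and 10.7 degrees, less where a joint would pass 70% of its speed; a pose out of reach is approached as far as the arm can. A call with a gripper value outside its range is refused whole. The fingers move at their own pace and stop on an object; FORCE is the grip in N (left out, the last holds). Time passes only in rows, so rows that do not move let the fingers close. It gives the time, the measured TCP pose, the force, the opening and the grip force at its end, in the units of the state.
- env.get_state(): the state, without advancing time (a new reading comes with each control period).
- env.read_camera(name): name is "side" or "top"; returns the picture (480x640x3 uint8, red, green, blue); there is no depth.
- env.calibration(name): a dict with "K" (3x3 intrinsics, pixels), "distortion" ([k1, k2, p1, p2, k3] as OpenCV has them; the pictures are not rectified), "T" (4x4, takes a point from camera to world coordinates). Camera axes: x right, y down, z forward; pixel columns grow to the right and rows downward; lengths in m; the calibration is good to about 2 mm. A picture is of the moment at which its call begins. calibration takes no time and is no camera call.
- env.hand_in(): hands the job in; it is judged then, once.
Trained networks look in the newest picture that a camera, given by its name, has taken for a name from the list of things; names that differ only in an ending like _2 or _b are one class to them, and where a whole thing is asked for, a point or a joint stands for the part that bears it (a point fixed in the world has none). Each returns a list of dicts, best first, with "score" (0 to 1); they miss things now and then, are a little off and sometimes report something else, mostly with a low value. They report only what shows in the picture. A call takes as long as a camera call.
- env.recognise(camera, label): "centre" ([column, row] in pixels, amid what is visible of it).
The state is a dict: "clock": time; "joint_pos": joint angles; "qvel": joint speeds; "tau": joint torques, N m; "tcp_pos": TCP position; "orientation": TCP orientation; "wrist_force": force on the tool from outside, world axes, zero at the start; "ft_torque": the same for the moment, N m; "finger_gap": finger opening in m; "grip_force": force on a finger pad.
Only numpy, scipy, OpenCV 4.12 (cv2) and the standard library are available. Lean on these libraries where they do the work, as an engineer would, in place of code of your own. Each camera call takes 0.05 s, during which the arm holds its last target. There are 200 camera calls.

## Task

The gold trophy cup stands at the back of the bench tidy behind a red can, a blue bottle and a green tin. Clear all three containers onto the black rubber mat first, then fetch the cup and stand it in the middle of the dark wooden plinth, and only after that put each container back in the middle of the pad of its own colour. Set everything down upright and gently: tip nothing over and drop nothing.

Things in the scene. Friction and masses are not known exactly. Their poses are not given: they have to be found in the camera images.
- cup: Gold-coloured metal trophy cup without handles, 108 mm high. Foot 50 mm across, stem 14 mm across from 22 to 34 mm up, bowl 51 mm across at 58 mm up and 54 mm at the rim, wall 3 mm: grip the bowl from outside, 60 to 108 mm up. About 0.22 kg. Origin: centre of the foot's underside, z up. Starts on the tidy's floor, its axis about 58 mm behind that of the middle container: too close to grip.
- red_can: Spray can, upright round, red, pale label band with a black stripe low on its side. Diameter 50 mm, straight-sided from the foot to 134 mm up, total height 162 mm (domed, with a 38 mm cap, white nozzle); about 0.25 kg. Origin: centre of its underside, z up along its axis. Starts centred on the red pad, standing upright.
- blue_bottle: Bottle, upright round, blue, pale label band with a black stripe low on its side. Diameter 48 mm, straight-sided from the foot to 136 mm up, total height 160 mm (sloping shoulder, 27 mm white cap); about 0.25 kg. Origin: centre of its underside, z up along its axis. Starts centred on the blue pad, standing upright.
- green_tin: Tin, upright round, green, pale label band with a black stripe low on its side. Diameter 52 mm, straight-sided from the foot to 150 mm up, total height 156 mm (47 mm flat lid with a steel disc); about 0.25 kg. Origin: centre of its underside, z up along its axis. Starts centred on the green pad, standing upright.
- red_pad: Flat rectangular red pad, 62 mm (its x) by 86 mm (its y, along the row) and 4 mm thick, fixed on the floor of the bench tidy, the home place of the red container (which hides its middle at the start; its two ends show). Origin: centre of its underside; the pad's top is 4 mm above it.
- blue_pad: Flat rectangular blue pad, 62 mm (its x) by 86 mm (its y, along the row) and 4 mm thick, fixed on the floor of the bench tidy, the home place of the blue container (which hides its middle at the start; its two ends show). Origin: centre of its underside; the pad's top is 4 mm above it.
- green_pad: Flat rectangular green pad, 62 mm (its x) by 86 mm (its y, along the row) and 4 mm thick, fixed on the floor of the bench tidy, the home place of the green container (which hides its middle at the start; its two ends show). Origin: centre of its underside; the pad's top is 4 mm above it.
- tidy: Bench tidy, fixed. Plywood floor 160 (its x, away from the robot) by 330 (its y) by 12 mm; back board at the +x edge 55 mm high, cheeks 42 mm high at the rear of both sides. Origin: centre of its underside. Pads in a row at x = -30 mm, y = -95, 0, 95 mm, colour order varies; cup near x = 29 mm, y = 0. Tape roll and screw box under 25 mm high sit in the rear corners.
- mat: Black rubber mat fixed flat on the bench left or right of the tidy, 270 mm (its x) by 130 mm (its y), 3 mm thick, thin grey line near each long edge. The side area for the containers: room for three in a row along its x, 85 mm apart. Origin: centre of its underside.
- plinth: Dark wooden trophy plinth fixed on the bench at the other side of the tidy, square: lower step 100 mm wide and 12 mm high, upper block 84 mm wide with its flat top 30 mm above the bench; small brass plate on one face. Origin: centre of its underside.

How it is judged:
By the outcome, as a careful person would: the job done as asked, in the order asked, and still so for the second after the job is handed in, with the robot touching nothing.
It also fails if it takes over 141 s, if anything falls off the work surface, if the arm or the gripper's body presses on something with over 40 N, if the wrist force passes 120 N, or if a joint passes its speed limit or range.

## Working session

There is one attempt and no reset: what is moved stays moved. The work goes in short steps, Python scripts to look and compute and a shell command to move; the robot and the scene stay as the last step left them, time stands still between calls to the robot, and variables do not carry over. Pictures are saved under pics/ and viewed, at most 14 in all, crops included, and the job is handed in when it is done.

```bash
mkdir -p pics
python3 - <<'E'
from workcell import env
import cv2
for n in("side","top"):
    cv2.imwrite(f"pics/{n}0.png",env.read_camera(n)[:,:,::-1])
    c=env.calibration(n);print(n,c["K"],c["distortion"],c["T"])
    for l in "cup red_can blue_bottle green_tin red_pad blue_pad green_pad tidy mat plinth".split():
        print(l,[(r["score"],r["centre"]) for r in env.recognise(n,l)[:2]])
print(env.get_state())
E
```

```text
side [[502.74973912   0.         318.71641253]
 [  0.         502.74973912 239.05390068]
 [  0.           0.           1.        ]] [-0.13745057  0.          0.          0.          0.        ] [[-0.67440748  0.48221749 -0.55914296  1.10414041]
 [ 0.73830536  0.43125983 -0.51857512  0.5117125 ]
 [-0.0089301  -0.76254918 -0.64686861  0.68736706]
 [ 0.          0.          0.          1.        ]]
cup [(0.81, [299.4, 229.9]), (0.53, [323.8, 251.2])]
red_can [(0.94, [287.2, 179.8]), (0.24, [348.7, 234.0])]
blue_bottle [(0.78, [316.9, 209.6])]
green_tin [(0.86, [352.5, 232.7])]
red_pad [(0.57, [276.8, 221.7])]
blue_pad [(0.72, [325.1, 250.3])]
green_pad [(0.98, [353.4, 277.4])]
tidy [(0.71, [304.8, 270.7])]
mat [(0.81, [222.5, 197.0])]
plinth [(0.9, [464.1, 320.2])]
top [[616.89824727   0.         323.59453845]
 [  0.         616.89824727 230.97757993]
 [  0.           0.           1.        ]] [0.0399924 0.        0.        0.        0.       ] [[ 1.41427023e-02 -9.94544797e-01  1.03347139e-01  4.17288523e-01]
 [-9.99895513e-01 -1.37577029e-02  4.43720808e-03  3.06519157e-04]
 [-2.99118
[... 538 characters left out ...]
oint_pos': array([ 9.63433729e-01,  3.13177695e-01,  4.60705503e-02,  1.30361893e+00,
       -1.57105247e-05,  1.43121797e+00]), 'qvel': array([ 9.17420763e-04, -1.63554715e-03, -1.58606197e-03,  8.98837892e-04,
       -3.98373399e-04,  5.00480096e-05]), 'tau': array([ 8.79488434e-04, -4.80475903e+01,  2.98817307e+01,  2.71021745e-04,
       -2.12821197e-05, -2.92847965e-06]), 'tcp_pos': array([0.25928394, 0.51324026, 0.24832382]), 'orientation': array([2.01295642e-05, 2.31765416e-01, 9.72771705e-01, 2.98389460e-05]), 'wrist_force': array([ 0.08480578,  0.01812933, -0.81570052]), 'ft_torque': array([ 0.0424605 ,  0.03308757, -0.0620085 ]), 'grip_force': 0.0, 'finger_gap': 0.0855256777217884}
```

View pics/top0.png

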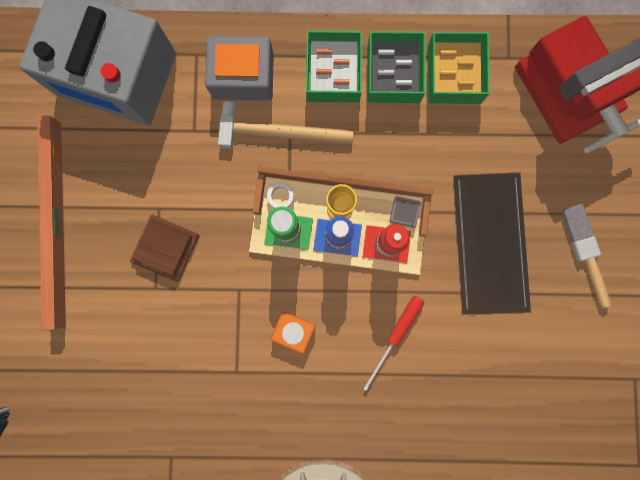

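View pics/side0.png

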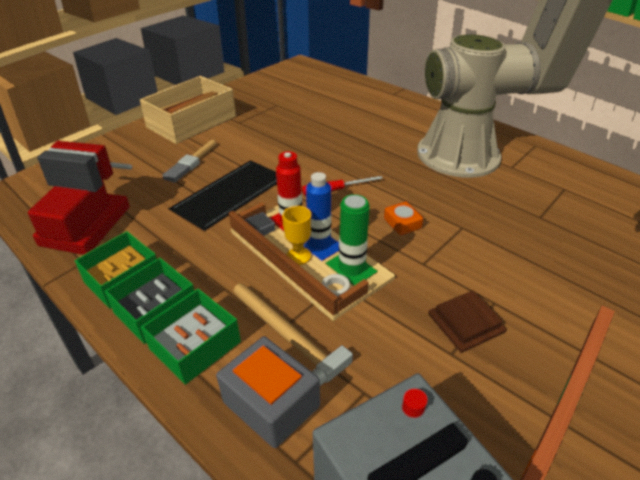

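The top view shows the tidy at (340,225), with the green tin (283,222), blue bottle (340,229) and red can (397,238) in a row and the cup at (342,200). The mat is on the right (492,243) and the plinth on the left (165,250). The side view agrees. I'll zoom in for exact pixels.

```bash
cat > h.py <<'E'
import numpy as np, cv2
from workcell import env
def px2w(cam,uv,z):
    c=env.calibration(cam);K,d,T=(np.array(c[k]) for k in("K","distortion","T"))
    p=cv2.undistortPoints(np.array(uv,float).reshape(-1,1,2),K,d).reshape(-1,2)
    r=np.c_[p,np.ones(len(p))]@T[:3,:3].T
    return T[:3,3]+r*((z-T[2,3])/r[:,2])[:,None]
def w2px(cam,P):
    c=env.calibration(cam);K,d,T=(np.array(c[k]) for k in("K","distortion","T"))
    R=T[:3,:3].T
    return cv2.projectPoints(np.array(P,float).reshape(-1,1,3),cv2.Rodrigues(R)[0],-R@T[:3,3],K,d)[0].reshape(-1,2)
E
python3 - <<'E'
import cv2,numpy as np
im=cv2.imread("pics/top0.png")
cv2.imwrite("pics/c1.png",cv2.resize(im[160:290,245:445],None,fx=4,fy=4,interpolation=cv2.INTER_CUBIC))
a=cv2.resize(im[205:295,125:205],None,fx=5,fy=5,interpolation=cv2.INTER_CUBIC)
cv2.imwrite("pics/c2.png",a)
g=im.max(2)
m=(g<60).astype(np.uint8);m[:,:440]=0;m[:,545:]=0
m=cv2.morphologyEx(m,cv2.MORPH_CLOSE,np.ones((5,5)))
n,l,s,c=cv2.connectedComponentsWithStats(m);i=1+s[1:,4].argmax();print(s[i],c[i])
cs,_=cv2.findContours((l==i).astype(np.uint8),0,1);r=cv2.minAreaRect(max(cs,key=cv2.contourArea));print(r,cv2.boxPoints(r))
from h import *
w=px2w("top",cv2.boxPoints(r),.003);print(w,w.mean(0))
E
```

```text
Traceback (most recent call last):
ValueError: attempt to get argmax of an empty sequence
```

View pics/c1.png

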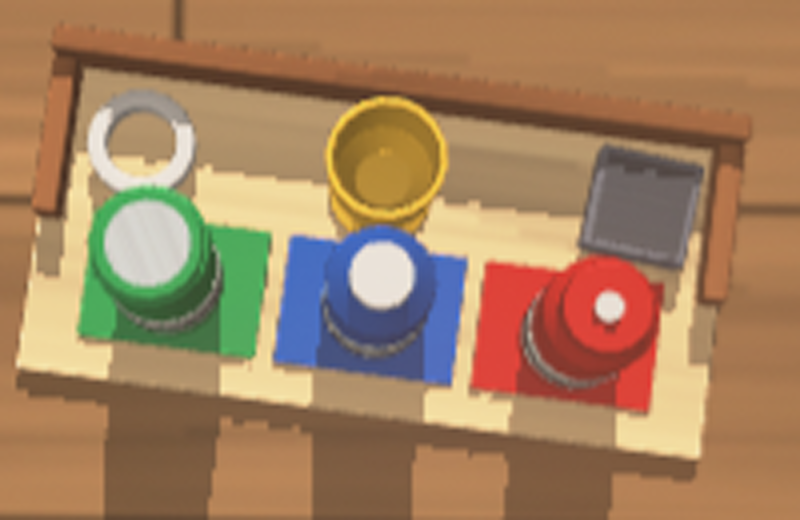

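View pics/c2.png

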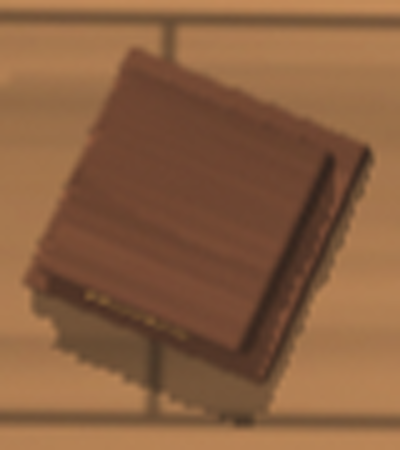

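The crops show these points. Crop 1 (4x from 245,160): nozzle (609,307), blue cap (382,274), green lid (147,243), cup rim centre (387,157), and the pad corners. Crop 2 (5x from 125,205): upper block corners (331,155) and (240,350), lower step corners (372,150) and (263,382).

Run:
```python
import cv2,numpy as np
from h import *
np.set_printoptions(precision=4,suppress=True)
im=cv2.imread("pics/top0.png")
print(im[240,480],im[240,500],im[240,440])
m=(im.max(2)<75).astype(np.uint8);m[:,:440]=0;m[:,545:]=0
m=cv2.morphologyEx(m,cv2.MORPH_CLOSE,np.ones((5,5)))
n,l,s,c=cv2.connectedComponentsWithStats(m)
if n>1:
    i=1+s[1:,4].argmax();print(s[i])
    cs,_=cv2.findContours((l==i).astype(np.uint8),0,1);r=cv2.minAreaRect(cs[0]);w=px2w("top",cv2.boxPoints(r),.003);print(w,w.mean(0))
w=px2w("top",[(454,176),(520,173),(530,312),(463,314)],.003);print("mat eye",w,w.mean(0))
f=lambda p,k,o:(np.array(p)+.5)/k-.5+o
t=[245,160]
for n,p,z in(("red",(609,307),.178),("blue",(382,274),.176),("green",(147,243),.172),("cup",(387,157),.120)):print(n,px2w("top",f([p],4,t),z))
for n,p in(("bluepad",[(290,236),(468,258),(450,385),(273,362)]),("redpad",[(487,262),(664,284),(649,412),(471,389)]),("greenpad",[(96,210),(271,232),(254,358),(78,336)])):
    w=px2w("top",f(p,4,t),.016);print(n,w.mean(0),np.arctan2(*(w[0]-w[1])[:2][::-1])*57.3, np.linalg.norm(w[0]-w[1]),np.linalg.norm(w[3]-w[0]))
o=[125,205]
print("pl",px2w("top",f([(188,207)],5,o),.030),px2w("top",f([(201.5,211.5)],5,o),.012))
# sample side network check
for l,P in(("red",(.40,-.11,.09)),):print(w2px("side",P))
```

```text
[49 56 65] [49 55 62] [ 77 114 160]
[ 454  173   76  140 9196]
[[ 0.6522 -0.2459  0.003 ]
 [ 0.6626 -0.3764  0.003 ]
 [ 0.394  -0.3888  0.003 ]
 [ 0.3833 -0.2614  0.003 ]] [ 0.523  -0.3181  0.003 ]
mat eye [[ 0.6523 -0.2474  0.003 ]
 [ 0.6597 -0.3753  0.003 ]
 [ 0.3915 -0.389   0.003 ]
 [ 0.3855 -0.2623  0.003 ]] [ 0.5223 -0.3185  0.003 ]
red [[ 0.5154 -0.1163  0.178 ]]
blue [[ 0.5281 -0.0225  0.176 ]]
green [[0.5401 0.0755 0.172 ]]
cup [[ 0.5859 -0.0254  0.12  ]]
bluepad [ 0.5281 -0.0206  0.016 ] 83.69675688521217 0.08609640492441425 0.06120130214864196
redpad [ 0.5166 -0.1152  0.016 ] 83.65105029519411 0.08529276288749701 0.06152013689633777
greenpad [0.5394 0.0732 0.016 ] 83.58280664566063 0.08486199244871521 0.06132619605419646
pl [[0.5054 0.3096 0.03  ]] [[0.5051 0.3091 0.012 ]]
[[328.357  169.8612]]
```

```bash
cat > d.py <<'E'
import sys,numpy as np
from workcell import env
from scipy.spatial.transform import Rotation as R
s=env.get_state();q=s["orientation"];M=R.from_quat(np.r_[q[1:],q[0]])
t=np.array([float(a) for a in sys.argv[1:4]])
y=M.as_matrix()[:,1]
print("shift",(M.inv().apply(t-s["tcp_pos"])).round(4),"yang",np.degrees(np.arctan2(y[1],y[0])).round(2),"tilt",M.as_matrix()[2,:2].round(4),"pos",s["tcp_pos"].round(4),"t",s["clock"],"F",s["wrist_force"].round(1),"gap",s["finger_gap"],"grip",s["grip_force"])
E
python3 -m pendant '[[1,0,0,0,-0.175],[1,0,0,0,-0.175],[1,-0.027,-0.05,0,0],[1,-0.027,-0.05,0,0],[1,-0.027,-0.05,0,0],[1,-0.027,-0.05,0,0]]' 60
python3 d.py 0.516 -0.1155 0.25
```

```text
clock: 1.85
tcp_pos: [0.3435, 0.3004, 0.2485]
orientation: [0.0, 0.059, 0.998, 0.0]
wrist_force: [1.2, -0.5, -0.0]
finger_gap: 0.0856
grip_force: 0.0
shift [-0.22   -0.3929 -0.0015] yang 83.28 tilt [-0.0008  0.0005] pos [0.3435 0.3004 0.2485] t 1.85 F [ 1.2 -0.5 -0. ] gap 0.08557700088509895 grip 0.0
```

```bash
python3 -m pendant '[[1,-0.027,-0.049,0,0],[1,-0.027,-0.049,0,0],[1,-0.027,-0.049,0,0],[1,-0.027,-0.049,0,0],[1,-0.027,-0.049,0,0],[1,-0.027,-0.049,0,0],[1,-0.028,-0.049,0,0],[1,-0.028,-0.049,0,0]]'
python3 -m pendant '[[1,0,0,0,0],[1,0,0,0,0],[1,0,0,0,0]]'
python3 d.py 0.516 -0.1155 0.134
```

```text
clock: 2.85
tcp_pos: [0.514, -0.1149, 0.2485]
orientation: [0.0, 0.059, 0.998, 0.0]
wrist_force: [0.5, 0.5, -0.1]
finger_gap: 0.0851
grip_force: 0.0
clock: 3.22
tcp_pos: [0.513, -0.1117, 0.2484]
orientation: [-0.0, 0.058, 0.998, 0.0]
wrist_force: [-0.7, 0.1, -0.5]
finger_gap: 0.0853
grip_force: 0.0
shift [-0.0035 -0.0035  0.1144] yang 83.34 tilt [0.0002 0.0004] pos [ 0.513  -0.1117  0.2484] t 3.225 F [-0.7  0.1 -0.5] gap 0.08530624360275413 grip 0.0
```

```bash
python3 -m pendant '[[1,-0.0035,-0.0035,0.02,0],[1,0,0,0.03,0],[1,0,0,0.03,0],[1,0,0,0.02,0],[1,0,0,0.014,0],[1,0,0,0,0],[1,0,0,0,0]]'
python3 d.py 0.516 -0.1155 0.134
python3 -m pendant '[[-1,0,0,0,0],[-1,0,0,0,0],[-1,0,0,0,0],[-1,0,0,0,0],[-1,0,0,0,0],[-1,0,0,0,0]]' 50
python3 d.py 0.516 -0.1155 0.134
```

```text
clock: 4.1
tcp_pos: [0.5171, -0.1167, 0.1352]
orientation: [0.001, 0.059, 0.998, -0.0]
wrist_force: [0.9, -0.7, 0.9]
finger_gap: 0.0852
grip_force: 0.0
shift [0.0012 0.0011 0.0012] yang 83.28 tilt [-0.0015 -0.0003] pos [ 0.5171 -0.1167  0.1352] t 4.1 F [ 0.9 -0.7  0.9] gap 0.08520232035859436 grip 0.0
clock: 4.85
tcp_pos: [0.5173, -0.117, 0.1352]
orientation: [0.001, 0.059, 0.998, -0.0]
wrist_force: [-0.1, 1.6, 6.4]
finger_gap: 0.0487
grip_force: 52.6
shift [0.0015 0.0013 0.0012] yang 83.25 tilt [-0.002  -0.0001] pos [ 0.5173 -0.117   0.1352] t 4.85 F [-0.1  1.6  6.4] gap 0.04869255959554819 grip 52.613972628023475
```

```bash
python3 -m pendant '[[-1,0,0,-0.01,0],[-1,0,0,-0.03,0],[-1,0,0,-0.03,0],[-1,-0.014,-0.023,0,0],[-1,-0.02,-0.034,0,0],[-1,-0.02,-0.034,0,0],[-1,-0.02,-0.034,0,0],[-1,-0.02,-0.034,0,0]]'
python3 -m pendant '[[-1,-0.019,-0.026,0,0],[-1,0,0,0,0],[-1,0,0,0,0],[-1,0,0,0,0]]'
python3 d.py 0.6075 -0.3135 0.1222
```

```text
clock: 5.85
tcp_pos: [0.591, -0.2867, 0.2036]
orientation: [-0.001, 0.059, 0.998, 0.001]
wrist_force: [0.8, -0.4, -2.5]
finger_gap: 0.0486
grip_force: 52.5
clock: 6.35
tcp_pos: [0.6065, -0.3128, 0.2042]
orientation: [-0.0, 0.058, 0.998, 0.0]
wrist_force: [-0.5, -0.5, -2.9]
finger_gap: 0.0485
grip_force: 52.8
shift [-0.0011 -0.0006  0.082 ] yang 83.3 tilt [0.0009 0.0007] pos [ 0.6065 -0.3128  0.2042] t 6.35 F [-0.5 -0.5 -2.9] gap 0.04847165961333295 grip 52.8381821536459
```

```bash
python3 -m pendant '[[-1,0,0,0.02,0],[-1,0,0,0.03,0],[-1,0,0,0.02,0],[-1,0,0,0.007,0],[-1,0,0,0,0],[-1,0,0,0,0]]'
python3 d.py 0.6075 -0.3135 0.1222
python3 -m pendant '[[-1,0,0,0.002,0],[-1,0,0,0.001,0],[-1,0,0,0.001,0],[-1,0,0,0,0]]'
python3 d.py 0.6075 -0.3135 0.1222
```

```text
clock: 7.1
tcp_pos: [0.6077, -0.3141, 0.1287]
orientation: [0.001, 0.059, 0.998, -0.001]
wrist_force: [0.4, 0.1, -2.6]
finger_gap: 0.0484
grip_force: 52.8
shift [0.0002 0.0005 0.0065] yang 83.27 tilt [-0.0019 -0.0009] pos [ 0.6077 -0.3141  0.1287] t 7.1 F [ 0.4  0.1 -2.6] gap 0.04836798213400846 grip 52.812298990320414
clock: 7.6
tcp_pos: [0.6069, -0.3138, 0.1231]
orientation: [-0.0, 0.059, 0.998, 0.0]
wrist_force: [-1.1, -0.3, -4.0]
finger_gap: 0.0482
grip_force: 52.8
shift [-0.0005  0.0004  0.0009] yang 83.25 tilt [0.0002 0.0002] pos [ 0.6069 -0.3138  0.1231] t 7.6 F [-1.1 -0.3 -4. ] gap 0.048191167730809524 grip 52.82491398509592
```

```bash
python3 -m pendant '[[-1,0,0,0.001,0],[-1,0,0,0,0]]'
python3 -m pendant '[[-1,0,0,0.001,0],[-1,0,0,0,0]]'
python3 d.py 0.6075 -0.3135 0.1222
```

```text
clock: 7.85
tcp_pos: [0.607, -0.3138, 0.1223]
orientation: [0.0, 0.059, 0.998, 0.0]
wrist_force: [-0.0, -0.0, -3.0]
finger_gap: 0.0486
grip_force: 52.9
clock: 8.1
tcp_pos: [0.6073, -0.3139, 0.1223]
orientation: [0.001, 0.059, 0.998, -0.0]
wrist_force: [-2.2, 1.4, 5.1]
finger_gap: 0.0484
grip_force: 53.4
shift [-0.0002  0.0004  0.0001] yang 83.26 tilt [-0.0011 -0.0003] pos [ 0.6073 -0.3139  0.1223] t 8.1 F [-2.2  1.4  5.1] gap 0.04842243513034243 grip 53.449443073477596
```

```bash
python3 -m pendant '[[0.4,0,0,0,0],[0.7,0,0,0,0],[1,0,0,0,0],[1,0,0,0,0],[1,0,0,-0.02,0],[1,0,0,-0.04,0],[1,0,0,-0.04,0],[1,0.019,0.047,0,0]]'
python3 -m pendant '[[1,0.019,0.047,0,0],[1,0.019,0.047,0,0],[1,0.019,0.047,0,0],[1,0.019,0.047,0,0],[1,0.018,0.046,0,0],[1,0,0,0,0],[1,0,0,0,0],[1,0,0,0,0]]'
python3 d.py 0.528 -0.0212 0.1352
```

```text
clock: 9.1
tcp_pos: [0.5965, -0.2687, 0.2253]
orientation: [0.004, 0.061, 0.998, -0.002]
wrist_force: [0.1, 1.3, -0.5]
finger_gap: 0.0855
grip_force: 0.0
clock: 10.1
tcp_pos: [0.5283, -0.0225, 0.2213]
orientation: [0.0, 0.06, 0.998, -0.0]
wrist_force: [0.5, 0.2, -0.1]
finger_gap: 0.0855
grip_force: 0.0
shift [0.0005 0.0013 0.0861] yang 83.17 tilt [-0.0004 -0.0001] pos [ 0.5283 -0.0225  0.2213] t 10.1 F [ 0.5  0.2 -0.1] gap 0.08552547115803764 grip 0.0
```

Run:
```python
from h import *
im=env.read_camera("top")[:,:,::-1]; s=env.read_camera("side")[:,:,::-1]
cv2.imwrite("pics/a.png",cv2.hconcat([cv2.resize(im[140:340,240:560],(400,250)),cv2.resize(s[80:330,160:560],(400,250))]))
```

```text
(no output)
```

View pics/a.png

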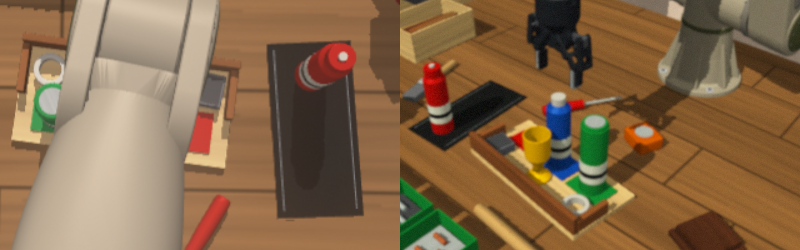

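The red can stands upright on the mat (crop 330,60), and the gripper is over the blue bottle cap.

```bash
python3 -m pendant '[[1,0,0.001,0.02,0],[1,0,0,0.03,0],[1,0,0,0.02,0],[1,0,0,0.015,0],[1,0,0,0,0],[1,0,0,0,0]]'
python3 -m pendant '[[-1,0,0,0,0],[-1,0,0,0,0],[-1,0,0,0,0],[-1,0,0,0,0],[-1,0,0,0,0],[-1,0,0,0,0]]'
python3 d.py 0.528 -0.0212 0.1352
```

```text
clock: 10.95
tcp_pos: [0.5285, -0.0208, 0.137]
orientation: [0.001, 0.059, 0.998, -0.0]
wrist_force: [0.9, -0.0, -0.6]
finger_gap: 0.0858
grip_force: 0.0
clock: 11.7
tcp_pos: [0.5286, -0.0209, 0.1373]
orientation: [0.001, 0.059, 0.998, -0.0]
wrist_force: [-0.8, -0.0, 5.5]
finger_gap: 0.0466
grip_force: 51.4
shift [ 0.0005 -0.0004  0.0021] yang 83.24 tilt [-0.0019 -0.0007] pos [ 0.5286 -0.0209  0.1373] t 11.7 F [-0.8 -0.   5.5] gap 0.04657107592744357 grip 51.42296461039223
```

```bash
python3 -m pendant '[[-1,0,0,-0.01,0],[-1,0,0,-0.03,0],[-1,0,0,-0.03,0],[-1,-0.002,-0.02,0,0],[-1,-0.004,-0.042,0,0],[-1,-0.004,-0.042,0,0],[-1,-0.004,-0.042,0,0],[-1,-0.004,-0.042,0,0]]'
python3 -m pendant '[[-1,-0.004,-0.042,0,0],[-1,-0.004,-0.042,0,0],[-1,-0.003,-0.024,0,0],[-1,0,0,0.02,0],[-1,0,0,0.03,0],[-1,0,0,0.02,0],[-1,0,0,0,0],[-1,0,0,0,0]]'
python3 d.py 0.5225 -0.3185 0.1243
```

```text
clock: 12.7
tcp_pos: [0.5232, -0.2102, 0.206]
orientation: [-0.0, 0.059, 0.998, 0.001]
wrist_force: [0.5, -0.6, -3.0]
finger_gap: 0.0468
grip_force: 52.2
clock: 13.7
tcp_pos: [0.5224, -0.3177, 0.1371]
orientation: [0.0, 0.059, 0.998, -0.0]
wrist_force: [-0.0, -0.1, -3.0]
finger_gap: 0.0466
grip_force: 52.3
shift [-0.0002 -0.0008  0.0128] yang 83.28 tilt [-0.0006 -0.    ] pos [ 0.5224 -0.3177  0.1371] t 13.7 F [-0.  -0.1 -3. ] gap 0.046640103654896334 grip 52.347286253934726
```

```bash
python3 -m pendant '[[-1,0,0,0.006,0],[-1,0,0,0.003,0],[-1,0,0,0.002,0],[-1,0,0,0.001,0],[-1,0,0,0,0]]'
python3 -m pendant '[[-1,0,0,0.001,0],[-1,0,0,0,0]]'
python3 d.py 0.5225 -0.3185 0.1243
```

```text
clock: 14.32
tcp_pos: [0.522, -0.3179, 0.1244]
orientation: [0.0, 0.059, 0.998, -0.0]
wrist_force: [-0.2, 0.3, -2.6]
finger_gap: 0.0471
grip_force: 52.3
clock: 14.58
tcp_pos: [0.5224, -0.3181, 0.1243]
orientation: [0.001, 0.059, 0.998, -0.0]
wrist_force: [0.1, 1.0, 4.8]
finger_gap: 0.0466
grip_force: 52.8
shift [-0.0002 -0.0004  0.    ] yang 83.26 tilt [-0.0014 -0.0005] pos [ 0.5224 -0.3181  0.1243] t 14.575 F [0.1 1.  4.8] gap 0.046597209911187355 grip 52.784511032514274
```

```bash
python3 -m pendant '[[0.4,0,0,0,0],[0.7,0,0,0,0],[1,0,0,0,0],[1,0,0,0,0],[1,0,0,-0.02,0],[1,0,0,-0.04,0],[1,0,0,-0.04,0],[1,0.004,0.049,0,0]]'
python3 -m pendant '[[1,0.004,0.049,0,0],[1,0.004,0.049,0,0],[1,0.004,0.049,0,0],[1,0.004,0.049,0,0],[1,0.003,0.049,0,0],[1,0.003,0.049,0,0],[1,0.003,0.048,0,0],[1,0,0,0,0]]'
python3 -m pendant '[[1,0,0,0,0],[1,0,0,0,0]]'
python3 d.py 0.5395 0.0738 0.1352
```

```text
clock: 15.58
tcp_pos: [0.5258, -0.2721, 0.2269]
orientation: [0.003, 0.061, 0.998, -0.002]
wrist_force: [0.6, 0.3, -0.8]
finger_gap: 0.0852
grip_force: 0.0
clock: 16.58
tcp_pos: [0.5389, 0.0767, 0.2233]
orientation: [0.0, 0.056, 0.998, 0.0]
wrist_force: [-0.9, -0.6, -0.3]
finger_gap: 0.0857
grip_force: 0.0
clock: 16.82
tcp_pos: [0.5392, 0.0727, 0.2233]
orientation: [-0.0, 0.06, 0.998, -0.0]
wrist_force: [0.5, 0.6, 0.1]
finger_gap: 0.0851
grip_force: 0.0
shift [-0.0002  0.0012  0.0881] yang 83.16 tilt [-0.     -0.0002] pos [0.5392 0.0727 0.2233] t 16.825 F [0.5 0.6 0.1] gap 0.08509912266025112 grip 0.0
```

```bash
python3 -m pendant '[[1,0,0.001,0.02,0],[1,0,0,0.03,0],[1,0,0,0.02,0],[1,0,0,0.018,0],[1,0,0,0,0],[1,0,0,0,0]]'
python3 -m pendant '[[-1,0,0,0,0],[-1,0,0,0,0],[-1,0,0,0,0],[-1,0,0,0,0],[-1,0,0,0,0],[-1,0,0,0,0]]'
python3 d.py 0.4375 -0.3235 0.1222
```

```text
clock: 17.58
tcp_pos: [0.5397, 0.074, 0.136]
orientation: [0.0, 0.06, 0.998, 0.0]
wrist_force: [0.1, 0.3, 0.3]
finger_gap: 0.0852
grip_force: 0.0
clock: 18.32
tcp_pos: [0.54, 0.0749, 0.1363]
orientation: [0.001, 0.059, 0.998, 0.0]
wrist_force: [0.1, 0.2, 6.9]
finger_gap: 0.0504
grip_force: 52.9
shift [ 0.0551 -0.4077  0.0139] yang 83.26 tilt [-0.0022  0.0003] pos [0.54   0.0749 0.1363] t 18.325 F [0.1 0.2 6.9] gap 0.05042814985905406 grip 52.87354722619057
```

```bash
python3 -m pendant '[[-1,0,0,-0.01,0],[-1,0,0,-0.03,0],[-1,0,0,-0.03,0],[-1,0.003,-0.02,0,0],[-1,0.006,-0.042,0,0],[-1,0.006,-0.042,0,0],[-1,0.006,-0.042,0,0],[-1,0.006,-0.042,0,0]]'
python3 -m pendant '[[-1,0.006,-0.042,0,0],[-1,0.006,-0.042,0,0],[-1,0.006,-0.042,0,0],[-1,0.006,-0.042,0,0],[-1,0.004,-0.032,0,0],[-1,0,-0.02,0,0],[-1,0,0,0,0],[-1,0,0,0,0]]'
python3 d.py 0.4375 -0.3235 0.1233
```

```text
clock: 19.32
tcp_pos: [0.4882, -0.1103, 0.2036]
orientation: [-0.001, 0.059, 0.998, 0.0]
wrist_force: [0.5, -0.8, -2.3]
finger_gap: 0.0509
grip_force: 52.9
clock: 20.32
tcp_pos: [0.4363, -0.3229, 0.2047]
orientation: [-0.0, 0.059, 0.998, 0.001]
wrist_force: [-0.6, -0.4, -3.4]
finger_gap: 0.0508
grip_force: 53.1
shift [-0.0013 -0.0005  0.0814] yang 83.28 tilt [0.0011 0.0014] pos [ 0.4363 -0.3229  0.2047] t 20.325 F [-0.6 -0.4 -3.4] gap 0.05076542806076103 grip 53.1326986849308
```

```bash
python3 -m pendant '[[-1,-0.001,0,0.02,0],[-1,0,0,0.03,0],[-1,0,0,0.02,0],[-1,0,0,0.005,0],[-1,0,0,0.003,0],[-1,0,0,0.002,0],[-1,0,0,0.001,0],[-1,0,0,0,0]]'
python3 -m pendant '[[-1,0,0,0.001,0],[-1,0,0,0,0]]'
python3 d.py 0.4375 -0.3235 0.1233
```

```text
clock: 21.32
tcp_pos: [0.4378, -0.3242, 0.1246]
orientation: [0.0, 0.059, 0.998, -0.0]
wrist_force: [-0.4, -0.0, -3.0]
finger_gap: 0.0505
grip_force: 53.1
clock: 21.58
tcp_pos: [0.4377, -0.3241, 0.1234]
orientation: [0.0, 0.059, 0.998, -0.0]
wrist_force: [0.5, 0.9, -1.9]
finger_gap: 0.0506
grip_force: 53.3
shift [0.0003 0.0006 0.0001] yang 83.24 tilt [-0.0003 -0.0001] pos [ 0.4377 -0.3241  0.1234] t 21.575 F [ 0.5  0.9 -1.9] gap 0.05061901831615208 grip 53.31177458167076
```

```bash
python3 -m pendant '[[-1,0,0,0.001,0],[-1,0,0,0,0],[0.4,0,0,0,0],[0.7,0,0,0,0],[1,0,0,0,0],[1,0,0,0,0],[1,0,0,-0.02,0],[1,0,0,-0.04,0]]'
python3 -m pendant '[[1,0,0,-0.04,0],[1,0,0,0,0]]'
python3 d.py 0.586 -0.0265 0.25
python3 - <<'E'
from h import *
im=np.ascontiguousarray(env.read_camera("top")[:,:,::-1]);s=env.read_camera("side")[:,:,::-1]
print(env.recognise("top","cup")[:1])
cv2.imwrite("pics/b.png",cv2.hconcat([cv2.resize(im[150:290,240:440],(500,350),interpolation=cv2.INTER_CUBIC),cv2.resize(s[120:320,130:330],(300,350))]))
E
```

```text
clock: 22.58
tcp_pos: [0.4366, -0.323, 0.1811]
orientation: [-0.002, 0.059, 0.998, 0.001]
wrist_force: [1.2, -0.9, -0.3]
finger_gap: 0.0855
grip_force: 0.0
clock: 22.82
tcp_pos: [0.4392, -0.3255, 0.2258]
orientation: [0.003, 0.059, 0.998, -0.002]
wrist_force: [0.3, -0.1, 0.2]
finger_gap: 0.0853
grip_force: 0.0
shift [-0.1108  0.3141 -0.0249] yang 83.25 tilt [-0.0054 -0.0041] pos [ 0.4392 -0.3255  0.2258] t 22.825 F [ 0.3 -0.1  0.2] gap 0.08533575834799194 grip 0.0
[{'centre': [341.8, 199.1], 'score': 0.56}]
```

View pics/b.png

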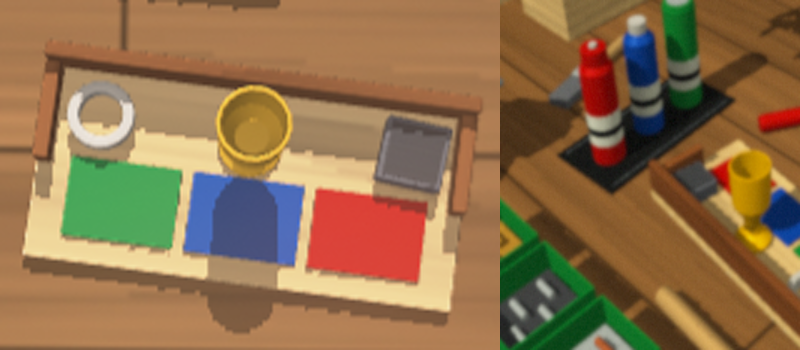

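All three containers stand upright on the mat. The pads are clear and the cup rim is at about (341.6,200) in the full image, unmoved. I'll fit the pads from colour and move to the cup.

```bash
python3 -m pendant '[[1,-0.015,0.045,0,0],[1,-0.016,0.045,0,0],[1,-0.016,0.045,0,0],[1,-0.016,0.045,0,0],[1,-0.016,0.045,0,0],[1,-0.016,0.045,0,0],[1,-0.016,0.045,0,0],[1,0,0,0,0]]'
python3 -m pendant '[[1,0,0,0,0],[1,0,0,0,0]]'
python3 d.py 0.586 -0.026 0.095
python3 - <<'E'
import cv2
from h import *
b=cv2.imread("pics/b.png")[:,:500];h=cv2.cvtColor(b,cv2.COLOR_BGR2HSV)
for n,r in dict(green=(50,85),blue=(100,130),red=(0,6)).items():
    m=((h[...,0]>=r[0])&(h[...,0]<=r[1])&(h[...,1]>(90 if n!="red" else 170))).astype(np.uint8)
    m=cv2.morphologyEx(m,cv2.MORPH_OPEN,np.ones((5,5)))
    c=max(cv2.findContours(m,0,1)[0],key=cv2.contourArea);q=cv2.minAreaRect(c)
    print(n,q[1],q[2],px2w("top",[(np.array(q[0])+.5)/2.5-.5+[240,150]],.016).round(4))
E
```

```text
clock: 23.98
tcp_pos: [0.5849, -0.0213, 0.2203]
orientation: [-0.001, 0.057, 0.998, 0.0]
wrist_force: [0.1, -0.3, 0.2]
finger_gap: 0.0853
grip_force: 0.0
clock: 24.22
tcp_pos: [0.5842, -0.0253, 0.2217]
orientation: [-0.001, 0.06, 0.998, -0.0]
wrist_force: [0.3, 0.2, 0.2]
finger_gap: 0.0855
grip_force: 0.0
shift [-0.002  -0.0005  0.1267] yang 83.16 tilt [ 0.0013 -0.0001] pos [ 0.5842 -0.0253  0.2217] t 24.225 F [0.3 0.2 0.2] gap 0.08552029734384134 grip 0.0
green (111.42781066894531, 79.83041381835938) 7.853313446044922 [[0.5398 0.0736 0.016 ]]
blue (111.01666259765625, 78.427734375) 7.480885982513428 [[ 0.5285 -0.0207  0.016 ]]
red (111.2818374633789, 78.43916320800781) 7.594643592834473 [[ 0.517 -0.115  0.016]]
```

```bash
python3 -m pendant '[[1,-0.001,0,0.02,0],[1,-0.001,0,0.035,0],[1,0,0,0.035,0],[1,0,0,0.025,0],[1,0,0,0.012,0],[1,0,0,0,0],[1,0,0,0,0]]'
python3 -m pendant '[[-1,0,0,0,0],[-1,0,0,0,0],[-1,0,0,0,0],[-1,0,0,0,0],[-1,0,0,0,0],[-1,0,0,0,0]]' 40
python3 d.py 0.586 -0.026 0.095
```

```text
clock: 25.1
tcp_pos: [0.5877, -0.025, 0.0965]
orientation: [0.001, 0.059, 0.998, -0.0]
wrist_force: [-0.6, 0.0, 0.6]
finger_gap: 0.0855
grip_force: 0.0
clock: 25.85
tcp_pos: [0.5878, -0.0247, 0.0967]
orientation: [0.001, 0.059, 0.998, -0.0]
wrist_force: [-0.3, -1.0, 6.1]
finger_gap: 0.0521
grip_force: 40.8
shift [ 0.0017 -0.0015  0.0017] yang 83.26 tilt [-0.0026 -0.0004] pos [ 0.5878 -0.0247  0.0967] t 25.85 F [-0.3 -1.   6.1] gap 0.05209135673843311 grip 40.83394226327073
```

```bash
python3 -m pendant '[[-1,0,0,-0.01,0],[-1,0,0,-0.03,0],[-1,0,0,-0.04,0],[-1,0,0,-0.01,0],[-1,0.006,0.018,0,0],[-1,0.013,0.036,0,0],[-1,0.014,0.038,0,0],[-1,0.014,0.038,0,0]]'
python3 -m pendant '[[-1,0.014,0.038,0,0],[-1,0.014,0.038,0,0],[-1,0.014,0.038,0,0],[-1,0.014,0.038,0,0],[-1,0.014,0.034,0,0],[-1,0,0,0,0],[-1,0,0,0,0],[-1,0,0,0,0]]'
python3 d.py 0.5065 0.309 0.1147
```

```text
clock: 26.85
tcp_pos: [0.5534, 0.1121, 0.183]
orientation: [-0.002, 0.059, 0.998, 0.0]
wrist_force: [0.3, -0.4, -2.5]
finger_gap: 0.0522
grip_force: 42.5
clock: 27.85
tcp_pos: [0.5075, 0.3023, 0.1846]
orientation: [-0.001, 0.059, 0.998, -0.0]
wrist_force: [0.6, -0.0, -2.0]
finger_gap: 0.0522
grip_force: 42.7
shift [0.0017 0.0066 0.0699] yang 83.2 tilt [ 0.0011 -0.0007] pos [0.5075 0.3023 0.1846] t 27.85 F [ 0.6 -0.  -2. ] gap 0.05220194468854487 grip 42.68032480220427
```

```bash
python3 -m pendant '[[-1,0.002,0.006,0.02,0],[-1,0,0,0.025,0],[-1,0,0,0.012,0],[-1,0,0,0,0],[-1,0,0,0,0],[-1,0,0,0,0]]'
python3 d.py 0.5065 0.309 0.1147
python3 - <<'E'
from h import *
im=env.read_camera("top")[:,:,::-1];s=env.read_camera("side")[:,:,::-1]
cv2.imwrite("pics/e.png",cv2.hconcat([cv2.resize(im[190:310,110:230],(360,360),interpolation=cv2.INTER_CUBIC),cv2.resize(s[220:360,400:540],(360,360),interpolation=cv2.INTER_CUBIC)]))
E
```

```text
clock: 28.6
tcp_pos: [0.5073, 0.3095, 0.1294]
orientation: [0.001, 0.059, 0.998, 0.0]
wrist_force: [0.2, -0.5, -3.0]
finger_gap: 0.0519
grip_force: 42.7
shift [ 0.0007 -0.0006  0.0147] yang 83.24 tilt [-0.0017  0.0011] pos [0.5073 0.3095 0.1294] t 28.6 F [ 0.2 -0.5 -3. ] gap 0.05188997324719407 grip 42.704255372373154
```

View pics/e.png

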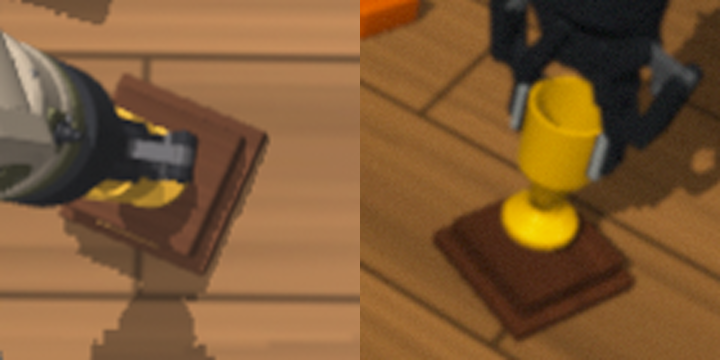

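The cup is held upright just above the plinth, with its foot at about (540,222) in the side crop. I'll lower it.

```bash
python3 -m pendant '[[-1,0,0,0.005,0],[-1,0,0,0.004,0],[-1,0,0,0.003,0],[-1,0,0,0.001,0],[-1,0,0,0,0]]'
python3 -m pendant '[[-1,0,0,0.001,0],[-1,0,0,0,0]]'
python3 d.py 0.5065 0.309 0.1147
```

```text
clock: 29.32
tcp_pos: [0.5065, 0.3093, 0.1152]
orientation: [-0.0, 0.059, 0.998, -0.0]
wrist_force: [-0.4, 0.0, -2.8]
finger_gap: 0.0522
grip_force: 42.7
clock: 29.58
tcp_pos: [0.5069, 0.3093, 0.1148]
orientation: [0.0, 0.059, 0.998, 0.0]
wrist_force: [0.7, -0.4, -0.8]
finger_gap: 0.0523
grip_force: 42.7
shift [ 0.0003 -0.0004  0.0001] yang 83.25 tilt [-0.0009  0.0004] pos [0.5069 0.3093 0.1148] t 29.575 F [ 0.7 -0.4 -0.8] gap 0.05228799752022995 grip 42.72037301605451
```

```bash
python3 -m pendant '[[-1,0,0,0.001,0],[-1,0,0,0,0],[0.4,0,0,0,0],[0.7,0,0,0,0],[1,0,0,0,0],[1,0,0,0,0],[1,0,0,-0.02,0],[1,0,0,-0.04,0]]'
python3 -m pendant '[[1,0,0,-0.05,0],[1,0,-0.02,0,0],[1,0,-0.05,0,0],[1,0,-0.05,0,0],[1,0,-0.05,0,0],[1,0,-0.05,0,0],[1,0,-0.05,0,0],[1,0,-0.05,0,0]]'
python3 -m pendant '[[1,0,-0.05,0,0],[1,0,-0.05,0,0],[1,0,-0.05,0,0],[1,0,-0.05,0,0],[1,0,-0.05,0,0],[1,0,0,0,0],[1,0,0,0,0]]'
python3 d.py 0.4377 -0.324 0.1222
python3 - <<'E'
from h import *
im=env.read_camera("top")[:,:,::-1];s=env.read_camera("side")[:,:,::-1]
print(env.recognise("top","cup")[:1])
cv2.imwrite("pics/f.png",cv2.hconcat([cv2.resize(im[200:290,120:210],(360,360),interpolation=cv2.INTER_CUBIC),cv2.resize(s[240:360,410:530],(360,360),interpolation=cv2.INTER_CUBIC)]))
E
```

```text
clock: 30.58
tcp_pos: [0.5052, 0.3087, 0.1719]
orientation: [-0.002, 0.059, 0.998, -0.001]
wrist_force: [1.1, 0.2, 0.8]
finger_gap: 0.0854
grip_force: 0.0
clock: 31.58
tcp_pos: [0.4678, -0.0102, 0.2224]
orientation: [-0.0, 0.059, 0.998, 0.0]
wrist_force: [0.5, -1.1, -0.1]
finger_gap: 0.0858
grip_force: 0.0
clock: 32.45
tcp_pos: [0.4387, -0.2564, 0.2224]
orientation: [-0.001, 0.059, 0.998, 0.001]
wrist_force: [0.8, 0.5, -0.3]
finger_gap: 0.0853
grip_force: 0.0
shift [-0.0072 -0.0674  0.1001] yang 83.2 tilt [0.0015 0.0015] pos [ 0.4387 -0.2564  0.2224] t 32.45 F [ 0.8  0.5 -0.3] gap 0.0852531361410269 grip 0.0
[{'centre': [149.7, 244.3], 'score': 0.72}]
```

View pics/f.png

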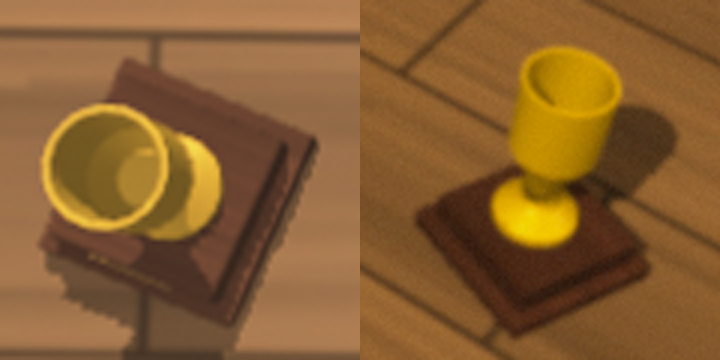

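The cup stands upright on the plinth. Its rim centre is at (105,168) in the top crop, i.e. full image (145.9,241.6).

```bash
python3 - <<'E'
from h import *
print(px2w("top",[(np.array([105,168])+.5)/4-.5+[120,200]],.138).round(4), (w2px("top",[.505,.309,.138])-[120,200]+.5)*4-.5)
# plinth top centre in the side crop: where foot base centre should be
print("side foot centre expected",(w2px("side",[.505,.309,.030])-[410,240]+.5)*3-.5)
E
python3 -m pendant '[[1,-0.004,-0.035,0,0],[1,-0.003,-0.032,0.01,0],[1,0,0,0.03,0],[1,0,0,0.03,0],[1,0,0,0.02,0],[1,0,0,0.009,0],[1,0,0,0,0],[1,0,0,0,0]]' 50
python3 d.py 0.4377 -0.324 0.1233
```

```text
[[0.5044 0.3089 0.138 ]] [[104.94864572 166.50090636]]
side foot centre expected [[173.8417267  212.58560954]]
clock: 33.6
tcp_pos: [0.4393, -0.3243, 0.1253]
orientation: [0.001, 0.059, 0.998, -0.001]
wrist_force: [-0.4, -0.4, 0.5]
finger_gap: 0.0854
grip_force: 0.0
shift [0.0016 0.0001 0.002 ] yang 83.28 tilt [-0.0014 -0.001 ] pos [ 0.4393 -0.3243  0.1253] t 33.6 F [-0.4 -0.4  0.5] gap 0.08536442917710309 grip 0.0
```

```bash
python3 -m pendant '[[-1,0,0,0,0],[-1,0,0,0,0],[-1,0,0,0,0],[-1,0,0,0,0],[-1,0,0,0,0],[-1,0,0,0,0]]' 50
python3 d.py 0.5412 0.0738 0.1383
python3 -m pendant '[[-1,0,0,-0.01,0],[-1,0,0,-0.03,0],[-1,0,0,-0.03,0],[-1,-0.002,0.02,0,0],[-1,-0.006,0.042,0,0],[-1,-0.006,0.042,0,0],[-1,-0.006,0.042,0,0],[-1,-0.006,0.042,0,0]]'
python3 -m pendant '[[-1,-0.006,0.042,0,0],[-1,-0.006,0.042,0,0],[-1,-0.006,0.042,0,0],[-1,-0.006,0.042,0,0],[-1,-0.004,0.032,0,0],[-1,0,0.014,0,0],[-1,0,0,0,0],[-1,0,0,0,0]]'
python3 d.py 0.5412 0.0738 0.1383
```

```text
clock: 34.35
tcp_pos: [0.4391, -0.3245, 0.1251]
orientation: [0.001, 0.059, 0.998, -0.0]
wrist_force: [0.0, 0.3, 6.1]
finger_gap: 0.0503
grip_force: 52.9
shift [-0.0546  0.4075 -0.0134] yang 83.25 tilt [-0.0015 -0.0008] pos [ 0.4391 -0.3245  0.1251] t 34.35 F [0.  0.3 6.1] gap 0.05028932000603941 grip 52.85483255982399
clock: 35.35
tcp_pos: [0.4855, -0.1376, 0.1926]
orientation: [-0.001, 0.059, 0.998, 0.001]
wrist_force: [0.6, -0.3, -3.3]
finger_gap: 0.0507
grip_force: 53.0
clock: 36.35
tcp_pos: [0.5389, 0.0681, 0.1939]
orientation: [-0.0, 0.059, 0.998, -0.0]
wrist_force: [-0.0, 0.4, -1.8]
finger_gap: 0.0511
grip_force: 53.2
shift [-0.0016  0.0059  0.0556] yang 83.21 tilt [ 0.001  -0.0005] pos [0.5389 0.0681 0.1939] t 36.35 F [-0.   0.4 -1.8] gap 0.05110856802574218 grip 53.154467046260834
```

```bash
python3 -m pendant '[[-1,-0.001,0.006,0.02,0],[-1,0,0,0.02,0],[-1,0,0,0.01,0],[-1,0,0,0,0],[-1,0,0,0,0]]'
python3 d.py 0.5412 0.0738 0.1381
python3 -m pendant '[[-1,0,0,0.002,0],[-1,0,0,0.001,0],[-1,0,0,0.001,0],[-1,0,0,0,0]]'
python3 d.py 0.5412 0.0738 0.1381
```

```text
clock: 36.98
tcp_pos: [0.5417, 0.0742, 0.1451]
orientation: [0.001, 0.059, 0.998, 0.0]
wrist_force: [-0.5, -0.3, -2.9]
finger_gap: 0.0504
grip_force: 53.1
shift [ 0.0005 -0.0004  0.007 ] yang 83.21 tilt [-0.0012  0.0002] pos [0.5417 0.0742 0.1451] t 36.975 F [-0.5 -0.3 -2.9] gap 0.05038569968554403 grip 53.109498023986816
clock: 37.48
tcp_pos: [0.5411, 0.0747, 0.1402]
orientation: [-0.0, 0.059, 0.998, 0.0]
wrist_force: [0.2, 0.5, -3.0]
finger_gap: 0.0508
grip_force: 53.1
shift [-0.0002 -0.0008  0.0021] yang 83.26 tilt [0.0001 0.0001] pos [0.5411 0.0747 0.1402] t 37.475 F [ 0.2  0.5 -3. ] gap 0.050826499591673326 grip 53.11997517943382
```

```bash
python3 -m pendant '[[-1,0,-0.0005,0.001,0],[-1,0,0,0.001,0],[-1,0,0,0,0]]'
python3 -m pendant '[[-1,0,0,0.001,0],[-1,0,0,0,0]]'
python3 d.py 0.5412 0.0738 0.1381
```

```text
clock: 37.85
tcp_pos: [0.5411, 0.0741, 0.1382]
orientation: [-0.0, 0.059, 0.998, 0.0]
wrist_force: [-0.6, -0.7, -2.5]
finger_gap: 0.0508
grip_force: 53.3
clock: 38.1
tcp_pos: [0.5414, 0.0741, 0.1382]
orientation: [0.001, 0.059, 0.998, 0.0]
wrist_force: [-2.0, 0.1, 5.5]
finger_gap: 0.0507
grip_force: 53.8
shift [ 0.0001 -0.0003  0.0001] yang 83.25 tilt [-0.001   0.0001] pos [0.5414 0.0741 0.1382] t 38.1 F [-2.   0.1  5.5] gap 0.0507368445900894 grip 53.763564079999924
```

```bash
python3 -m pendant '[[0.4,0,0,0,0],[0.7,0,0,0,0],[1,0,0,0,0],[1,0,0,0,0],[1,0,0,-0.02,0],[1,0,0,-0.04,0],[1,0,0,-0.03,0],[1,-0.003,-0.048,0,0]]'
python3 -m pendant '[[1,-0.004,-0.049,0,0],[1,-0.004,-0.049,0,0],[1,-0.004,-0.049,0,0],[1,-0.003,-0.049,0,0],[1,-0.003,-0.049,0,0],[1,-0.003,-0.049,0,0],[1,-0.003,-0.049,0,0],[1,0,0,0,0]]'
python3 -m pendant '[[1,0,0,0,0],[1,0,0,0,0]]'
python3 d.py 0.5224 -0.3181 0.1243
```

```text
clock: 39.1
tcp_pos: [0.5404, 0.0275, 0.2302]
orientation: [0.003, 0.056, 0.998, 0.0]
wrist_force: [0.8, -1.1, -0.7]
finger_gap: 0.0855
grip_force: 0.0
clock: 40.1
tcp_pos: [0.5215, -0.3209, 0.2265]
orientation: [-0.0, 0.061, 0.998, -0.0]
wrist_force: [-0.5, 0.5, 0.2]
finger_gap: 0.0852
grip_force: 0.0
clock: 40.35
tcp_pos: [0.5221, -0.3161, 0.2273]
orientation: [-0.0, 0.058, 0.998, 0.0]
wrist_force: [-0.2, -0.0, 0.0]
finger_gap: 0.0854
grip_force: 0.0
shift [-0.0005 -0.002   0.103 ] yang 83.33 tilt [0.0002 0.0005] pos [ 0.5221 -0.3161  0.2273] t 40.35 F [-0.2 -0.   0. ] gap 0.08542024932302977 grip 0.0
```

```bash
python3 -m pendant '[[1,0,-0.002,0.02,0],[1,0,0,0.035,0],[1,0,0,0.03,0],[1,0,0,0.015,0],[1,0,0,0,0],[1,0,0,0,0]]'
python3 -m pendant '[[-1,0,0,0,0],[-1,0,0,0,0],[-1,0,0,0,0],[-1,0,0,0,0],[-1,0,0,0,0],[-1,0,0,0,0]]' 50
python3 d.py 0.5224 -0.3181 0.1243
```

```text
clock: 41.1
tcp_pos: [0.5226, -0.3195, 0.1287]
orientation: [0.001, 0.059, 0.998, -0.001]
wrist_force: [1.0, 0.0, 0.3]
finger_gap: 0.0855
grip_force: 0.0
clock: 41.85
tcp_pos: [0.5224, -0.32, 0.1284]
orientation: [0.001, 0.059, 0.998, -0.001]
wrist_force: [-0.5, -0.1, 4.0]
finger_gap: 0.0461
grip_force: 52.2
shift [0.0002 0.0019 0.0041] yang 83.24 tilt [-0.002  -0.0013] pos [ 0.5224 -0.32    0.1284] t 41.85 F [-0.5 -0.1  4. ] gap 0.04613063435301229 grip 52.16447819955647
```

```bash
python3 -m pendant '[[-1,0,0,-0.01,0],[-1,0,0,-0.03,0],[-1,0,0,-0.03,0],[-1,0.002,0.02,0,0],[-1,0.004,0.042,0,0],[-1,0.004,0.042,0,0],[-1,0.004,0.042,0,0],[-1,0.004,0.042,0,0]]'
python3 -m pendant '[[-1,0.004,0.042,0,0],[-1,0.004,0.042,0,0],[-1,0.003,0.026,0,0],[-1,0,0,0,0],[-1,0,0,0,0],[-1,0,0,0,0]]'
python3 d.py 0.5286 -0.0208 0.1414
```

```text
clock: 42.85
tcp_pos: [0.5244, -0.1276, 0.1954]
orientation: [-0.002, 0.059, 0.998, 0.001]
wrist_force: [0.5, -0.4, -2.4]
finger_gap: 0.0463
grip_force: 52.2
clock: 43.6
tcp_pos: [0.5277, -0.0205, 0.1968]
orientation: [-0.0, 0.059, 0.998, 0.0]
wrist_force: [-0.2, 0.3, -2.6]
finger_gap: 0.0463
grip_force: 52.3
shift [-0.001  -0.0001  0.0554] yang 83.19 tilt [0.0007 0.    ] pos [ 0.5277 -0.0205  0.1968] t 43.6 F [-0.2  0.3 -2.6] gap 0.046291120329993926 grip 52.34527142252773
```

```bash
python3 -m pendant '[[-1,0,0,0.02,0],[-1,0,0,0.02,0],[-1,0,0,0.008,0],[-1,0,0,0.002,0],[-1,0,0,0.002,0],[-1,0,0,0.001,0],[-1,0,0,0,0],[-1,0,0,0,0]]'
python3 d.py 0.5286 -0.0208 0.1414
python3 -m pendant '[[-1,0,0,0.001,0],[-1,0,0,0,0]]'
python3 d.py 0.5286 -0.0208 0.1414
```

```text
clock: 44.6
tcp_pos: [0.5282, -0.02, 0.1446]
orientation: [0.0, 0.059, 0.998, 0.0]
wrist_force: [-0.5, 0.5, -2.3]
finger_gap: 0.0464
grip_force: 52.4
shift [-0.0005 -0.0008  0.0032] yang 83.26 tilt [-0.0006  0.0001] pos [ 0.5282 -0.02    0.1446] t 44.6 F [-0.5  0.5 -2.3] gap 0.04644397122228074 grip 52.3747827205807
clock: 44.85
tcp_pos: [0.528, -0.02, 0.1432]
orientation: [-0.0, 0.059, 0.998, 0.0]
wrist_force: [-0.9, -0.2, -2.0]
finger_gap: 0.0464
grip_force: 52.4
shift [-0.0007 -0.0007  0.0018] yang 83.26 tilt [0.     0.0001] pos [ 0.528  -0.02    0.1432] t 44.85 F [-0.9 -0.2 -2. ] gap 0.04643705200479151 grip 52.376205157488585
```

```bash
python3 -m pendant '[[-1,-0.0005,-0.0008,0.001,0],[-1,0,0,0.001,0],[-1,0,0,0,0]]'
python3 -m pendant '[[-1,0,0,0.001,0],[-1,0,0,0,0]]'
python3 d.py 0.5286 -0.0208 0.1414
```

```text
clock: 45.22
tcp_pos: [0.5286, -0.021, 0.1415]
orientation: [0.0, 0.059, 0.998, -0.0]
wrist_force: [0.1, 0.0, -1.4]
finger_gap: 0.0466
grip_force: 52.5
clock: 45.48
tcp_pos: [0.5289, -0.021, 0.1414]
orientation: [0.001, 0.059, 0.998, -0.0]
wrist_force: [-1.8, -0.5, 5.3]
finger_gap: 0.0461
grip_force: 53.2
shift [0.0003 0.0002 0.    ] yang 83.25 tilt [-0.0017 -0.0001] pos [ 0.5289 -0.021   0.1414] t 45.475 F [-1.8 -0.5  5.3] gap 0.046072129065140986 grip 53.169261259026825
```

```bash
python3 -m pendant '[[0.4,0,0,0,0],[0.7,0,0,0,0],[1,0,0,0,0],[1,0,0,0,0],[1,0,0,-0.02,0],[1,0,0,-0.04,0],[1,0,0,-0.025,0],[1,-0.018,-0.047,0,0]]'
python3 -m pendant '[[1,-0.019,-0.047,0,0],[1,-0.019,-0.047,0,0],[1,-0.019,-0.047,0,0],[1,-0.019,-0.047,0,0],[1,-0.018,-0.047,0,0],[1,0,0,0,0],[1,0,0,0,0],[1,0,0,0,0]]'
python3 d.py 0.6073 -0.3139 0.1243
```

```text
clock: 46.48
tcp_pos: [0.5419, -0.0681, 0.2282]
orientation: [0.002, 0.056, 0.998, -0.0]
wrist_force: [0.6, -1.1, -0.6]
finger_gap: 0.0852
grip_force: 0.0
clock: 47.48
tcp_pos: [0.6064, -0.3127, 0.2256]
orientation: [-0.0, 0.058, 0.998, 0.0]
wrist_force: [-0.3, 0.5, 0.7]
finger_gap: 0.0857
grip_force: 0.0
shift [-0.0011 -0.0011  0.1013] yang 83.33 tilt [0.0001 0.0004] pos [ 0.6064 -0.3127  0.2256] t 47.475 F [-0.3  0.5  0.7] gap 0.08565682015904579 grip 0.0
```

```bash
python3 -m pendant '[[1,0,-0.001,0.02,0],[1,0,0,0.035,0],[1,0,0,0.03,0],[1,0,0,0.015,0],[1,0,0,0,0],[1,0,0,0,0]]'
python3 -m pendant '[[-1,0,0,0,0],[-1,0,0,0,0],[-1,0,0,0,0],[-1,0,0,0,0],[-1,0,0,0,0],[-1,0,0,0,0]]' 50
python3 d.py 0.6073 -0.3139 0.1243
python3 -m pendant '[[-1,0,0,-0.01,0],[-1,0,0,-0.03,0],[-1,0,0,-0.03,0],[-1,0.012,0.018,0,0],[-1,0.02,0.034,0,0],[-1,0.02,0.034,0,0],[-1,0.02,0.034,0,0],[-1,0.02,0.034,0,0]]'
python3 -m pendant '[[-1,0.02,0.03,0,0],[-1,0,0,0,0],[-1,0,0,0,0],[-1,0,0,0,0]]'
python3 d.py 0.5173 -0.116 0.1414
```

```text
clock: 48.22
tcp_pos: [0.6072, -0.3152, 0.1269]
orientation: [0.001, 0.059, 0.998, -0.001]
wrist_force: [0.2, -0.7, 0.1]
finger_gap: 0.0855
grip_force: 0.0
clock: 48.98
tcp_pos: [0.607, -0.3152, 0.1266]
orientation: [0.001, 0.059, 0.998, -0.0]
wrist_force: [-0.6, 1.5, 5.7]
finger_gap: 0.0481
grip_force: 52.6
shift [-0.0002  0.0013  0.0023] yang 83.26 tilt [-0.0019 -0.0004] pos [ 0.607  -0.3152  0.1266] t 48.975 F [-0.6  1.5  5.7] gap 0.048050399947771424 grip 52.57747522322461
clock: 49.98
tcp_pos: [0.532, -0.1502, 0.195]
orientation: [-0.001, 0.059, 0.998, 0.0]
wrist_force: [0.5, -0.2, -2.4]
finger_gap: 0.0486
grip_force: 52.6
clock: 50.48
tcp_pos: [0.5173, -0.1201, 0.1952]
orientation: [0.0, 0.059, 0.998, -0.0]
wrist_force: [-1.4, 1.0, -2.9]
finger_gap: 0.0483
grip_force: 52.8
shift [0.0005 0.0041 0.0538] yang 83.19 tilt [-0.0003 -0.0002] pos [ 0.5173 -0.1201  0.1952] t 50.475 F [-1.4  1.  -2.9] gap 0.04832976061514641 grip 52.77806593570858
```

```bash
python3 -m pendant '[[-1,0.001,0.004,0.02,0],[-1,0,0,0.02,0],[-1,0,0,0.007,0],[-1,0,0,0.002,0],[-1,0,0,0.002,0],[-1,0,0,0.001,0],[-1,0,0,0,0],[-1,0,0,0,0]]'
python3 d.py 0.5172 -0.1158 0.1396
python3 -m pendant '[[-1,0,0,0.001,0],[-1,0,0,0,0]]'
python3 d.py 0.5172 -0.1158 0.1396
```

```text
clock: 51.48
tcp_pos: [0.5164, -0.1151, 0.1436]
orientation: [0.0, 0.059, 0.998, -0.0]
wrist_force: [-0.1, 0.4, -3.1]
finger_gap: 0.0486
grip_force: 52.8
shift [-0.0009 -0.0006  0.004 ] yang 83.26 tilt [-0.0005 -0.    ] pos [ 0.5164 -0.1151  0.1436] t 51.475 F [-0.1  0.4 -3.1] gap 0.04862020745208459 grip 52.75181774399243
clock: 51.72
tcp_pos: [0.5162, -0.115, 0.1422]
orientation: [-0.0, 0.059, 0.998, 0.0]
wrist_force: [-0.5, -1.0, -3.0]
finger_gap: 0.0482
grip_force: 52.8
shift [-0.0011 -0.0006  0.0026] yang 83.25 tilt [0.0001 0.0001] pos [ 0.5162 -0.115   0.1422] t 51.725 F [-0.5 -1.  -3. ] gap 0.0481652586805779 grip 52.75238808011636
```

```bash
python3 -m pendant '[[-1,-0.001,-0.0005,0.001,0],[-1,0,0,0.001,0],[-1,0,0,0.001,0],[-1,0,0,0,0]]'
python3 -m pendant '[[-1,0,0,0.001,0],[-1,0,0,0,0]]'
python3 d.py 0.5172 -0.1158 0.1396
```

```text
clock: 52.22
tcp_pos: [0.5173, -0.1157, 0.1396]
orientation: [0.0, 0.059, 0.998, -0.0]
wrist_force: [-0.9, 0.4, 0.1]
finger_gap: 0.0484
grip_force: 53.0
clock: 52.48
tcp_pos: [0.5177, -0.1157, 0.1395]
orientation: [0.001, 0.059, 0.998, -0.0]
wrist_force: [-1.8, 1.0, 6.2]
finger_gap: 0.0479
grip_force: 53.8
shift [ 0.0005 -0.0001 -0.0001] yang 83.26 tilt [-0.0019 -0.0001] pos [ 0.5177 -0.1157  0.1395] t 52.475 F [-1.8  1.   6.2] gap 0.047878686754561466 grip 53.768149791285396
```

Release, rise, withdraw over the mat and check.

```bash
python3 -m pendant '[[0.4,0,0,0,0],[0.7,0,0,0,0],[1,0,0,0,0],[1,0,0,0,0],[1,0,0,-0.02,0],[1,0,0,-0.04,0],[1,0,0,-0.04,0],[1,0,-0.03,0,0]]'
python3 -m pendant '[[1,0.01,-0.05,0,0],[1,0.02,-0.05,0,0],[1,0.02,-0.05,0,0],[1,0.02,-0.05,0,0],[1,0,0,0,0],[1,0,0,0,0],[1,0,0,0,0],[1,0,0,0,0]]'
python3 - <<'E'
from h import *
im=env.read_camera("top")[:,:,::-1];s=env.read_camera("side")[:,:,::-1]
cv2.imwrite("pics/g.png",cv2.resize(im[160:290,245:445],None,fx=4,fy=4,interpolation=cv2.INTER_CUBIC))
cv2.imwrite("pics/g2.png",s)
E
```

```text
clock: 53.48
tcp_pos: [0.5156, -0.1453, 0.2421]
orientation: [0.003, 0.057, 0.998, -0.001]
wrist_force: [-0.1, -0.8, -0.9]
finger_gap: 0.0854
grip_force: 0.0
clock: 54.48
tcp_pos: [0.4213, -0.3348, 0.2383]
orientation: [0.0, 0.058, 0.998, 0.0]
wrist_force: [0.4, 0.3, -0.8]
finger_gap: 0.0855
grip_force: 0.0
```

View pics/g.png

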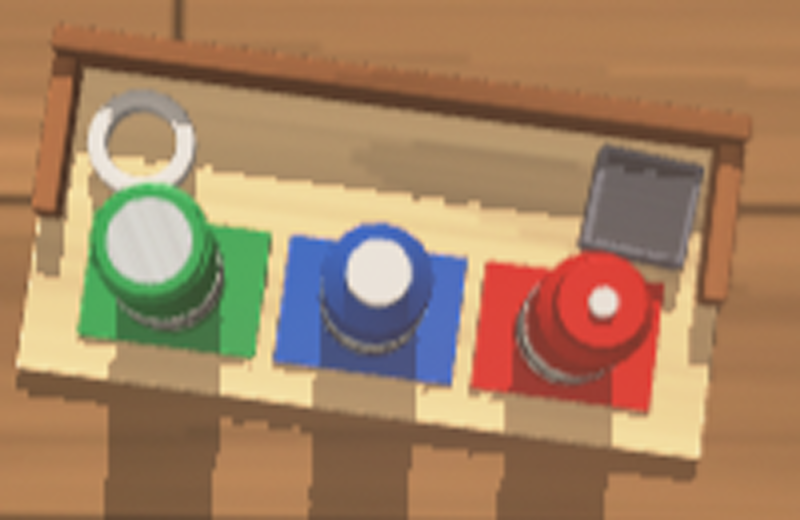

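View pics/g2.png

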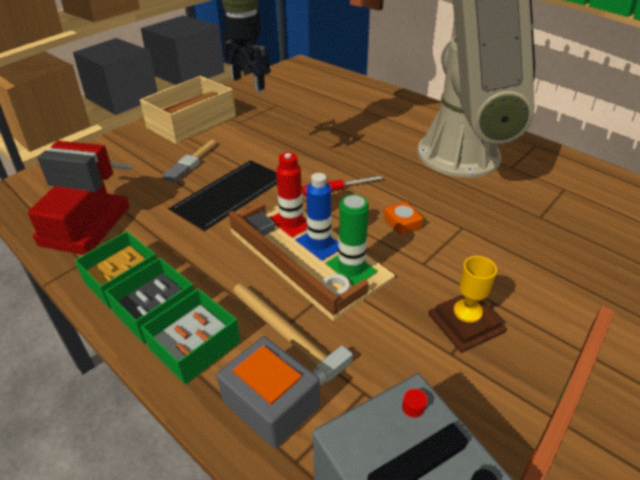

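All the containers are upright on their own pads, within about 1–3 mm of where their tops were at the start: green (149,240), blue (379,272), red (603,302). The cup stands on the plinth and the gripper is clear.

```bash
python3 -c "
from workcell import env
print(env.hand_in())"
```

```text
the job is handed in; nothing more can be done
None
```

The job is handed in at about 54 s on the robot's clock: the cup stands centred on the plinth, and the three containers are upright on their own pads, the red can about 3 mm off its start and the other two within about 2 mm.

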